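# Change the sample on the lab balance

### The job

Change the sample on the balance: take the weighed bottle off the pan and stand it upright in a free place on the steel tray, and stand the next sample bottle, the one on the tray under the upturned beaker, upright in the middle of the pan. Lift the beaker straight off that bottle without dragging the bottle along, and stand it, still mouth-down, wholly on the white tile. Set everything down gently without dropping or tipping it, do not strike or lean on the balance, and leave all the other bottles and things where they stand.

Things in the scene. Friction and masses are not known exactly. Their poses are not given: they have to be found in the camera images.
- weighed: the weighed bottle, standing on the balance pan at the start; amber glass sample bottle with black screw cap, same make as all the sample bottles: body 48 mm diameter with straight sides from the foot to 66 mm height, then a shoulder, cap 39 mm diameter, total height 92 mm, about 0.15 kg. Origin at the centre of its foot, z up.
- sample: the next sample, standing on the tray under the upturned beaker at the start; amber glass sample bottle with black screw cap, same make as all the sample bottles: body 48 mm diameter with straight sides from the foot to 66 mm height, then a shoulder, cap 39 mm diameter, total height 92 mm, about 0.15 kg. Origin at the centre of its foot, z up.
- beaker: upturned clear glass beaker, mouth-down over the next sample: 60 mm outside diameter, straight sides, flared to 65 mm in the lowest 7 mm (the mouth), where a small spout reaches 40 mm from the axis; 120 mm high, wall 3 mm (inside 54 mm, about 3 mm free all round the bottle), closed top, 0.11 kg. Origin at the centre of its mouth, z up to its closed end.
- tray: fixed shallow steel tray, inside 170 mm (its x) by 260 mm (its y), rim 14 mm high, floor 4 mm thick. Origin at the centre of its underside. Five things stand on it in a 2 by 3 pattern about 90 mm apart (covered bottle, three other bottles, tall bottle); one place, which varies, is free.
- tile: fixed white ceramic tile, 140 mm square, 8 mm thick, flat on the bench. Origin at the centre of its underside.
- pan (a point): centre of the top of the balance pan: flat round steel pan 115 mm diameter, 78 mm above the bench, inside a clear twelve-sided draught shield, open above, inside width 155 mm across, whose rim is 47 mm above the pan. Axes as balance.
- balance: fixed white precision balance, 250 mm (its x) by 190 mm (its y), housing top 62 mm above the bench; display on the end towards its -x, pan centre 35 mm towards +x from the origin. Origin at the centre of its underside.
- other1: another sample bottle, uncovered on the tray, to be left alone; amber glass sample bottle with black screw cap, same make as all the sample bottles: body 48 mm diameter with straight sides from the foot to 66 mm height, then a shoulder, cap 39 mm diameter, total height 92 mm, about 0.15 kg. Origin at the centre of its foot, z up.
- other2: another sample bottle on the tray, to be left alone; same as other1.
- other3: another sample bottle on the tray, to be left alone; same as other1.
- tall: tall white plastic bottle on the tray, to be left alone: 52 mm diameter up to 105 mm height, tapering to a 29 mm blue cap, 167 mm high. Origin at the centre of its foot.
- dishes: two stacked clear dishes, 94 mm diameter, together 30 mm high, on the bench, to be left alone. Origin at the centre of the underside.
- pots: stack of three terracotta-coloured plant pots, 82 mm diameter, 97 mm high, on the bench, to be left alone. Origin at the centre of the underside.
- forceps: steel forceps, 135 mm long, 5 mm high, lying flat on the bench along their x, to be left alone. Origin at the middle of their length.
Not all that is in view belongs to the job. Leave any green look-alike of the beaker alone.

How it is judged:
At the end, for the whole second after the job is handed in: Weighed bottle upright (3.4 deg) on the tray floor; next sample upright on the pan, axis within 20 mm of the pan centre; beaker mouth-down and level on the tile, axis within 42 mm of the tile centre along each side; all three at rest and released (x of weighed in the frame of tray between -0.085 and 0.085 m and y of weighed in the frame of tray between -0.13 and 0.13 m and z of weighed in the frame of tray between 0 and 0.008 m and angle between each of weighed, sample, beaker's own z axis and vertical below 0.06 rad and linear speed of each of weighed, sample, beaker below 0.01 m/s and horizontal distance between sample and pan below 0.02 m and z of sample in the frame of pan between -0.004 and 0.004 m and x of beaker in the frame of tile between -0.042 and 0.042 m and y of beaker in the frame of tile between -0.042 and 0.042 m and z of beaker in the frame of tile between 0.004 and 0.012 m); the robot touches nothing.
It fails at once if the next sample bottle is carried, dragged or pushed more than 20 mm while the beaker is still over it (distance between beaker and sample below 0.085 m and distance of sample from where it was at the start of the episode above 0.02 m).
It fails at once if a bottle handled or the beaker is dropped or knocked (moves faster than 0.4 m/s with no finger on it) ((contact force between the fingers and sample below 0.05 N and linear speed of sample above 0.4 m/s) or (contact force between the fingers and weighed below 0.05 N and linear speed of weighed above 0.4 m/s) or (contact force between the fingers and beaker below 0.05 N and linear speed of beaker above 0.4 m/s)).
It fails at once if a bottle handled or the beaker is tipped more than 35 degrees (angle between any of sample, weighed, beaker's own z axis and vertical above 0.61 rad).
It fails at once if the balance is struck or leaned on with more than 40 N (contact force between anything else and balance above 40 N).
It fails at once if another bottle or bystander is moved more than 20 mm (distance of any of other1, other2, other3, tall, dishes, pots, forceps from where it was at the start of the episode above 0.02 m).
It also fails if it takes over 72 s, if anything falls off the work surface, if the arm or the gripper's body presses on something with over 40 N, if the wrist force passes 120 N, or if a joint passes its speed limit or range.

### The arm

A 7-joint arm with a two-finger parallel gripper is mounted at the origin on the work surface. World frame = base frame: x ahead of the robot, y to its left, z up, the work surface at z = 0. Lengths are in m, angles in rad, forces in N, time in s.
With the tool pointing down it reaches from about 0.425 to 0.875 m from the base axis. Payload 4.7 kg.
Tool frame: the origin (TCP) lies at the very end of the fingers, on their centre line; the grasp point (between the pads) lies behind it (ctrl.tcp_to_grasp is the z of the grasp point in the tool frame, in m); z points along the fingers, y is the line along which they close (so a half turn about z gives the same grasp; the last joint's range is limited). The gripper opens to 87 mm and grips with 3 to 60 N. Pads are 19 mm wide; open, the fingers measure 117 mm over their backs; the gripper's body (75 mm by 190 mm) begins 51 mm behind the grasp point.
Start: joints at [-1.323, 0.321, -0.07, 1.45, 0.023, 1.371, -0.057], TCP at [0.151, 0.632, 0.223] pointing down, gripper open.
Joint ranges: [-2.86, 2.86], [-0.3, 2.09], [-1.38, 1.24], [0.06, 2.45], [-1.56, 4.7], [0.09, 2.05], [-2.69, 2.69]. Speed limits (rad/s): [2.57, 2.57, 3.14, 3.14, 3.14, 3.14, 3.14].

### API

Orientations are given as a rotation vector (axis times angle).
In Python, from bench import ctrl gives the robot as it stands.
- The arm moves only by the tool step_arm, never from a script. Its argument "targets" is a list of rows, each a list of 7 numbers: the shift along the world's x, y, z in cm, then the turn, a rotation vector about the world's x, y, z in degrees, then the opening, from 0 (shut) to 1 (fully open). A call has exactly 5 rows; each row shifts and turns the commanded pose from where the row before left it; what a row does not reach is not made up. A row lasts 1/12 s, in which the tool goes at most 41.7 mm and 7.16 degrees, less where a joint would pass 70% of its speed; a pose out of reach is approached as far as the arm can. A call with a gripper value outside its range is refused whole. The fingers move at their own pace and stop on an object; "force" is the grip in N (left out, the last holds). Time passes only in rows, so rows that do not move let the fingers close, or fill a call up. It gives the time, the measured TCP pose, the force, the opening and the grip force at its end, in the units of the state.
- ctrl.get_state(): the state, without advancing time (a new reading comes with each control period).
- ctrl.get_image(name): name is "side" or "top"; returns (picture, depth): 384x512x3 uint8, red, green, blue; 384x512 float32, m along the optical axis (not along the pixel's ray), 0 where there is no reading.
- ctrl.camera_params(name): a dict with "intrinsics" (3x3 intrinsics, pixels), "rvec" (rotation vector, rad) and "tvec" (3), from world to camera coordinates, as OpenCV has them. Camera axes: x right, y down, z forward; pixel columns grow to the right and rows downward; lengths in m; the calibration is good to about 2 mm. A picture is of the moment at which its call begins. camera_params takes no time and is no camera call.
- ctrl.close_job(): hands the job in; it is judged then, once.
The state is a dict: "time": time; "joint_positions": joint angles; "qd": joint speeds; "joint_torque": joint torques, N m; "position": TCP position; "tool_rot": TCP orientation; "ft_force": force on the tool from outside, world axes, zero at the start; "torque": the same for the moment, N m; "grip_width": opening from 0.0 (shut) to 1.0 (fully open); "grip_force": force on a finger pad.
Only numpy, scipy, OpenCV 4.12 (cv2) and the standard library are available. Lean on these libraries where they do the work, as an engineer would, in place of code of your own. Each camera call takes 0.05 s, during which the arm holds its last target. There are 200 camera calls.

## Working session

There is one attempt and no reset: what is moved stays moved. The work goes in short steps, Python scripts to look and compute and a tool call to move; the robot and the scene stay as the last step left them, time stands still between calls to the robot, and variables do not carry over. Pictures are saved under pics/ and viewed, at most 10 in all, crops included, and the job is handed in when it is done.

Besides the shell and the picture viewer there is one more tool, called after "Emit:" as name(argument=value, ...) on one line, values as JSON. step_arm: Moves the arm, as the interface text tells. Its arguments: {"type":"object","properties":{"targets":{"type":"array"},"force":{"type":"number"}},"required":["targets"]}

```bash
mkdir -p pics; ls
python3 - <<'E'
from bench import ctrl
import cv2,numpy as np
for n in ("top","side"):
    im,d=ctrl.get_image(n); cv2.imwrite(f"pics/{n}0.png",cv2.cvtColor(im,cv2.COLOR_RGB2BGR)); np.save(f"{n}0.npy",d)
    p=ctrl.camera_params(n); R=cv2.Rodrigues(np.array(p["rvec"],float))[0]
    print(n,p["intrinsics"],-R.T@np.array(p["tvec"]).ravel(),R[2])
s=ctrl.get_state(); print(s); print(ctrl.tcp_to_grasp)
E
```

```text
pics
top [[358.53873766   0.         249.97614431]
 [  0.         358.53873766 195.13859353]
 [  0.           0.           1.        ]] [0.37494316 0.0182037  0.89836481] [ 0.18200747 -0.01287876 -0.98321281]
side [[440.47322556   0.         259.76385136]
 [  0.         440.47322556 195.970277  ]
 [  0.           0.           1.        ]] [ 0.2667836  -0.76801102  0.67023616] [ 0.25774932  0.76769877 -0.58668891]
{'time': 0.1, 'joint_positions': array([-1.32290939,  0.32172745, -0.07009256,  1.45156337,  0.02259516,
        1.37079775, -0.05692333]), 'qd': array([-4.86151974e-04, -9.78397725e-04,  8.76161835e-05, -1.91004596e-03,
       -2.40950055e-03,  5.75631925e-04,  5.65784793e-04]), 'joint_torque': array([-1.50085084e-04, -4.92569268e+01, -4.05847421e-01, -3.13405001e+01,
       -6.42248034e-02,  3.93505138e-02,  6.59288526e-05]), 'position': array([0.15050607, 0.63182126, 0.22157965]), 'tool_rot': array([-3.66365119e-01, -3.12004253e+00,  2.67855809e-03]), 'ft_force': array([ 0.13282414, -0.62312723, -0.47365273]), 'torque': array([0.02332356, 0.02219833, 0.00157469]), 'grip_force': 0.0, 'grip_width': 1.0017182449289574}
-0.0187
```

View pics/top0.png

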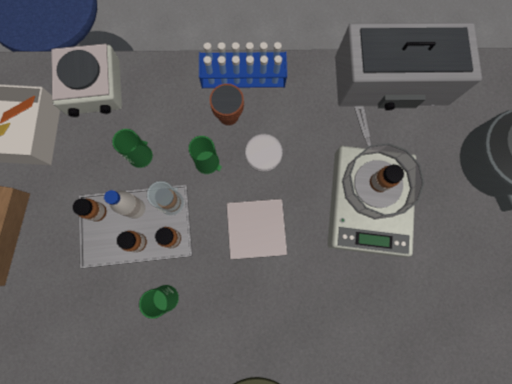

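View pics/side0.png

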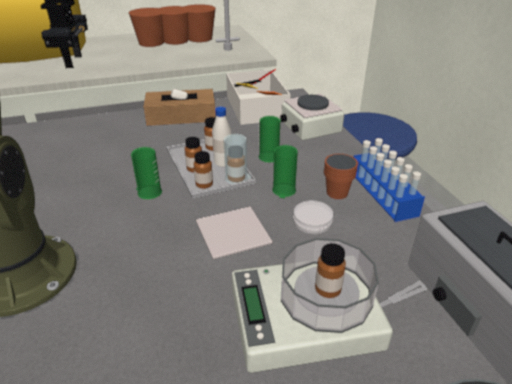

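```bash
cat > h.py <<'E'
import cv2,numpy as np
from bench import ctrl
def cam(n):
    p=ctrl.camera_params(n); R=cv2.Rodrigues(np.array(p["rvec"],float))[0]
    return np.array(p["intrinsics"]),R,np.array(p["tvec"],float).ravel()
def ray(n,u,v,z):
    K,R,t=cam(n); c=-R.T@t; d=R.T@np.linalg.solve(K,np.array([u,v,1.])); return c+d*(z-c[2])/d[2]
def proj(n,P):
    K,R,t=cam(n); return cv2.projectPoints(np.array(P,float).reshape(-1,3),R,t,K,None)[0].reshape(-1,2)
def cloud(n,d):
    K,R,t=cam(n); v,u=np.mgrid[:384,:512]; P=np.stack([(u-K[0,2])/K[0,0]*d,(v-K[1,2])/K[1,1]*d,d],-1)
    return (P-t)@R
E
python3 - <<'E'
from h import *
a=cv2.imread("pics/top0.png"); d=np.load("top0.npy"); C=cloud("top",d)
cv2.imwrite("pics/t1.png",cv2.resize(a[170:290,70:230],None,fx=5,fy=5,interpolation=cv2.INTER_CUBIC))
cv2.imwrite("pics/t2.png",cv2.resize(a[140:260,320:440],None,fx=5,fy=5,interpolation=cv2.INTER_CUBIC))
for n,(z0,z1) in dict(caps=(.088,.104),wcap=(.160,.18),beaker=(.115,.133),tallcap=(.16,.18)).items():
    m=((C[...,2]>z0)&(C[...,2]<z1)&(d>0)).astype(np.uint8); k,l,st,ce=cv2.connectedComponentsWithStats(m)
    for i in range(1,k):
        if 15<st[i,4]<2000:
            p=C[l==i]; print(n,ce[i].round(1),st[i,4],p.mean(0).round(4),((p.max(0)+p.min(0))/2).round(3),np.ptp(p,0).round(3))
E
```

```text
caps [391.5  84.2] 472 [ 0.793  -0.3392  0.0961] [ 0.848 -0.376  0.096] [0.149 0.301 0.016]
caps [77.  69.4] 1406 [0.8372 0.4209 0.098 ] [0.845 0.425 0.096] [0.115 0.124 0.016]
caps [275.8  51.4] 26 [ 0.8821 -0.0609  0.0965] [ 0.883 -0.062  0.096] [0.01  0.017 0.016]
caps [207.8  52.4] 19 [0.881  0.1062 0.0961] [0.881 0.107 0.097] [0.005 0.014 0.014]
caps [221.5  52.4] 21 [0.8814 0.0726 0.0949] [0.882 0.074 0.096] [0.007 0.015 0.015]
caps [235.1  52.2] 23 [0.8815 0.0392 0.0952] [0.882 0.039 0.095] [0.008 0.015 0.015]
caps [248.5  52.3] 18 [0.8814 0.0062 0.0944] [0.881 0.006 0.096] [0.005 0.012 0.015]
caps [262.3  52. ] 21 [ 0.8813 -0.0278  0.0956] [ 0.882 -0.028  0.096] [0.007 0.013 0.015]
caps [262.7  65.3] 21 [ 0.8455 -0.028   0.0956] [ 0.846 -0.029  0.096] [0.008 0.015 0.014]
caps [276.5  65.3] 19 [ 0.8454 -0.0618  0.0954] [ 0.845 -0.062  0.096] [0.005 0.015 0.015]
caps [207.4  65.8] 20 [0.8452 0.1069 0.0959] [0.846 0.107 0.097] [0.006 0.014 0.015]
caps [221.3  65.8] 20 [0.8449 0.073  0.0957] [0.845 0.073 0.096] [0.004 0.014 0.016]
caps [235.4  65.8] 20 [0.8455 0.0388 0.0944] [0.8
[... 2255 characters left out ...]
5526 -0.2997  0.1236] [ 0.551 -0.294  0.122] [0.166 0.165 0.015]
beaker [378.7 181.7] 79 [ 0.545  -0.2781  0.1243] [ 0.551 -0.286  0.124] [0.043 0.032 0.017]
beaker [159.8 194.5] 585 [0.5221 0.2055 0.1244] [0.523 0.207 0.122] [0.059 0.06  0.012]
beaker [123.  202.9] 162 [0.5047 0.2852 0.1236] [0.509 0.295 0.124] [0.047 0.045 0.018]
beaker [152.3 303.7] 669 [0.2914 0.2148 0.1205] [0.292 0.215 0.12 ] [0.058 0.06  0.009]
tallcap [419.2  44. ] 141 [ 0.8488 -0.3755  0.1738] [ 0.85  -0.377  0.17 ] [0.008 0.068 0.019]
tallcap [393.2 173.6] 297 [ 0.5522 -0.2925  0.1698] [ 0.554 -0.294  0.167] [0.04  0.039 0.014]
tallcap [110.9 197.3] 175 [0.5087 0.2943 0.1707] [0.51  0.295 0.167] [0.028 0.028 0.015]
```

View pics/t1.png

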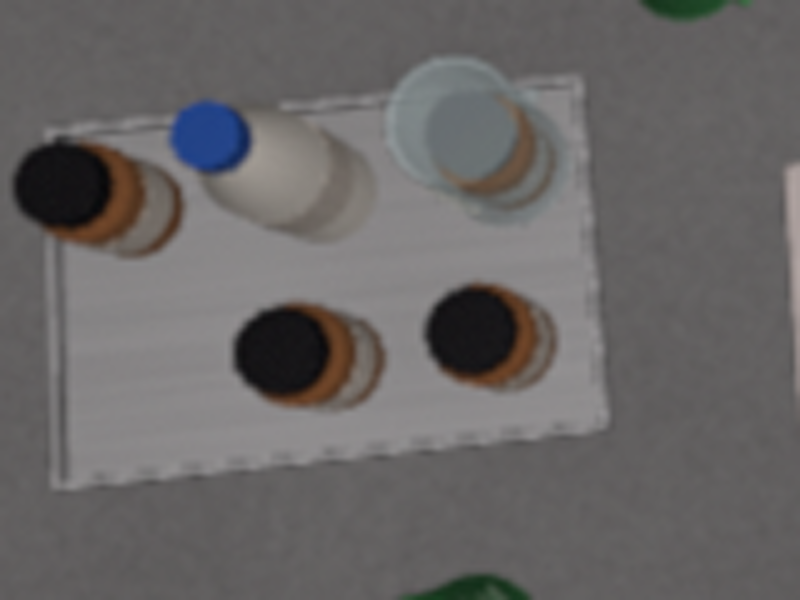

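View pics/t2.png

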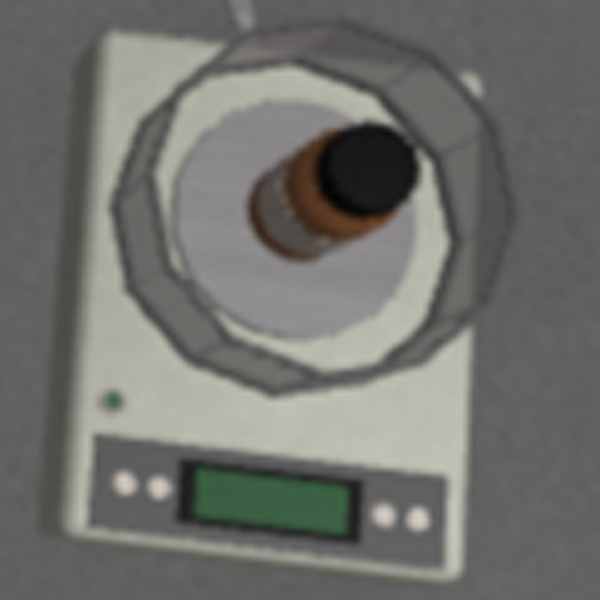

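Run:
```python
from h import *
f=lambda n,u,v,z:print(n,ray("top",u,v,z).round(4))
f("tile",257.7,229.2,.008)
f("pan",320+295/5-.4,140+219/5-.4,.078)
for n,u,v in (("LT",50,132),("RT",582,80),("LB",57,488),("RB",606,428)): f(n,70+u/5-.4,170+v/5-.4,.014)
f("sampletip",70+472/5-.4,170+135/5-.4,.096)
f("btop",70+449/5-.4,170+122/5-.4,.124)
d=np.load("top0.npy");C=cloud("top",d)
im=cv2.cvtColor(cv2.imread("pics/top0.png"),cv2.COLOR_BGR2HSV)
m=((C[...,2]>.003)&(C[...,2]<.013)&(C[...,1]>-.1)&(C[...,1]<.11)&(C[...,0]<.56)&(C[...,0]>.3)).astype(np.uint8)
p=C[m>0];print(len(p));print(cv2.minAreaRect((p[:,:2]*1000).astype(np.float32)))
m=(abs(C[...,2]-.078)<.004)&(np.hypot(C[...,0]-.55,C[...,1]+.29)<.075);p=C[m];print(len(p),p.mean(0),cv2.minEnclosingCircle((p[:,:2]*1000).astype(np.float32)))
```

```text
tile [ 0.4535 -0.0114  0.008 ]
pan [ 0.5512 -0.2952  0.078 ]
LT [0.5417 0.4317 0.014 ]
RT [0.565  0.1673 0.014 ]
LB [0.3673 0.4158 0.014 ]
RB [0.3921 0.1525 0.014 ]
sampletip [0.5225 0.2028 0.096 ]
btop [0.5233 0.2066 0.124 ]
3520
((430.36981201171875, 5.319976806640625), (258.785400390625, 209.15911865234375), 0.011104111559689045)
1214 [ 0.54468842 -0.28477076  0.07850273] ((551.0203857421875, -293.4549560546875), 57.651248931884766)
```

Emit:
step_arm(targets=[[2.48,-2.84,0,0,0,-3.1,1],[2.48,-2.84,0,0,0,-3.1,1],[2.48,-2.84,0,0,0,-3.1,1],[2.48,-2.84,0,0,0,-3.1,1],[2.48,-2.84,0,0,0,-3.1,1]])

```text
time: 0.52
position: [0.2754, 0.4885, 0.2221]
tool_rot: [-0.788, -3.041, 0.001]
ft_force: [1.1, 0.7, 0.4]
grip_width: 1.001
grip_force: 0.0
```

Emit:
step_arm(targets=[[2.48,-2.84,0,0,0,-3.1,1],[2.48,-2.84,0,0,0,-3.1,1],[2.48,-2.84,0,0,0,-3.1,1],[2.48,-2.84,0,0,0,-3.1,1],[2.48,-2.84,0,0,0,-3.1,1]])

```text
time: 0.93
position: [0.3994, 0.3465, 0.2223]
tool_rot: [-1.191, -2.907, 0.0]
ft_force: [0.0, 0.8, 0.8]
grip_width: 1.004
grip_force: 0.0
```

Emit:
step_arm(targets=[[2.48,-2.84,0,0,0,-3.1,1],[2.48,-2.84,0,0,0,-3.1,1],[2.48,-2.84,0,0,0,-3.1,1],[2.48,-2.84,0,0,0,-3.1,1],[2.48,-2.84,0,0,0,-3.1,1]])

```text
time: 1.35
position: [0.5233, 0.2047, 0.2224]
tool_rot: [-1.572, -2.72, 0.0]
ft_force: [0.8, 1.2, 0.1]
grip_width: 1.0
grip_force: 0.0
```

Emit:
step_arm(targets=[[0,0,0,0,0,0,1],[0,0,0,0,0,0,1],[0,0,0,0,0,0,1],[0,0,0,0,0,0,1],[0,0,0,0,0,0,1]])

```text
time: 1.77
position: [0.5216, 0.208, 0.2224]
tool_rot: [-1.564, -2.724, -0.0]
ft_force: [0.3, 0.4, 0.1]
grip_width: 0.996
grip_force: 0.0
```

Emit:
step_arm(targets=[[0.1,-0.2,-2.0,0,0,0,1],[0,0,-2.5,0,0,0,1],[0,0,-2.5,0,0,0,1],[0,0,-2.5,0,0,0,1],[0,0,-2.5,0,0,0,1]])

```text
time: 2.18
position: [0.5228, 0.2057, 0.1017]
tool_rot: [-1.565, -2.724, -0.001]
ft_force: [-0.3, 1.2, -0.1]
grip_width: 1.003
grip_force: 0.0
```

Emit:
step_arm(targets=[[0,0,-2.0,0,0,0,1],[0,0,-1.6,0,0,0,1],[0,0,0,0,0,0,1],[0,0,0,0,0,0,1],[0,0,0,0,0,0,1]])

```text
time: 2.6
position: [0.5241, 0.2053, 0.0677]
tool_rot: [1.566, 2.722, 0.002]
ft_force: [0.3, 0.3, -0.0]
grip_width: 1.0
grip_force: 0.0
```

Emit:
step_arm(targets=[[0,0,0,0,0,0,0.82],[0,0,0,0,0,0,0.76],[0,0,0,0,0,0,0.72],[0,0,0,0,0,0,0.69],[0,0,0,0,0,0,0.6]], force=12)

```text
time: 3.02
position: [0.5238, 0.2044, 0.067]
tool_rot: [1.568, 2.722, 0.001]
ft_force: [-0.1, -0.7, -0.1]
grip_width: 0.707
grip_force: 0.0
```

Emit:
step_arm(targets=[[0,0,0,0,0,0,0.4],[0,0,0,0,0,0,0.4],[0,0,0,0,0,0,0.4],[0,0,0,0,0,0,0.4],[0,0,0,0,0,0,0.4]])

```text
time: 3.43
position: [0.5238, 0.2044, 0.0669]
tool_rot: [1.568, 2.722, 0.001]
ft_force: [-0.8, -0.2, 3.2]
grip_width: 0.688
grip_force: 12.0
```

Emit:
step_arm(targets=[[0,0,0.5,0,0,0,0.4],[0,0,1.0,0,0,0,0.4],[0,0,1.5,0,0,0,0.4],[0,0,1.5,0,0,0,0.4],[0,0,1.5,0,0,0,0.4]])

```text
time: 3.85
position: [0.5234, 0.2041, 0.1276]
tool_rot: [-1.568, -2.722, 0.001]
ft_force: [0.3, 0.5, -0.4]
grip_width: 0.689
grip_force: 12.0
```

Emit:
step_arm(targets=[[0,0,1.5,0,0,0,0.4],[0,0,1.5,0,0,0,0.4],[0,0,1.5,0,0,0,0.4],[0,0,1.0,0,0,0,0.4],[0,0,0.5,0,0,0,0.4]])

```text
time: 4.27
position: [0.5243, 0.2045, 0.1885]
tool_rot: [1.568, 2.721, 0.003]
ft_force: [1.1, -0.4, -0.5]
grip_width: 0.686
grip_force: 12.0
```

Run:
```python
from h import *
im,d=ctrl.get_image("side"); a=cv2.cvtColor(im,cv2.COLOR_RGB2BGR)[50:240,130:330]
cv2.imwrite("pics/s1.png",cv2.resize(a,None,fx=3,fy=3,interpolation=cv2.INTER_CUBIC))
```

```text
(no output)
```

View pics/s1.png

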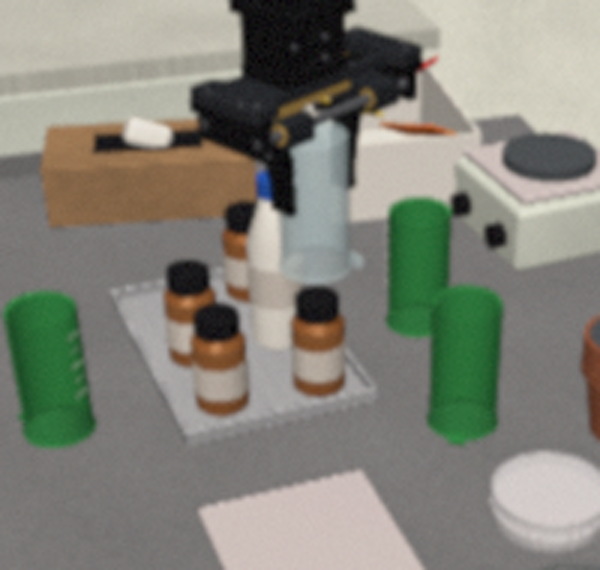

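Emit:
step_arm(targets=[[-0.4,-1.3,0,0,0,0,0.4],[-0.8,-2.4,0,0,0,0,0.4],[-0.8,-2.4,0,0,0,0,0.4],[-0.8,-2.4,0,0,0,0,0.4],[-0.8,-2.4,0,0,0,0,0.4]])

```text
time: 4.73
position: [0.4859, 0.093, 0.1851]
tool_rot: [-1.568, -2.721, 0.004]
ft_force: [-0.2, 0.7, -0.3]
grip_width: 0.688
grip_force: 12.0
```

Emit:
step_arm(targets=[[-0.8,-2.4,0,0,0,0,0.4],[-0.8,-2.4,0,0,0,0,0.4],[-0.8,-2.4,0,0,0,0,0.4],[-0.7,-2.2,0,0,0,0,0.4],[-0.4,-1.3,0,0,0,0,0.4]])

```text
time: 5.15
position: [0.4504, -0.0152, 0.1854]
tool_rot: [-1.572, -2.718, 0.003]
ft_force: [1.0, -0.6, -0.6]
grip_width: 0.691
grip_force: 12.0
```

Emit:
step_arm(targets=[[0,0,-1.0,0,0,0,0.4],[0,0,-2.0,0,0,0,0.4],[0,0,-2.0,0,0,0,0.4],[0,0,-2.0,0,0,0,0.4],[0,0,-1.5,0,0,0,0.4]])

```text
time: 5.57
position: [0.4512, -0.011, 0.099]
tool_rot: [-1.566, -2.721, 0.002]
ft_force: [-1.1, -0.1, -1.2]
grip_width: 0.694
grip_force: 12.0
```

Emit:
step_arm(targets=[[0,0,-1.2,0,0,0,0.4],[0,0,-0.8,0,0,0,0.4],[0,0,-0.4,0,0,0,0.4],[0,0,-0.2,0,0,0,0.4],[0,0,0,0,0,0,0.4]])

```text
time: 5.98
position: [0.4526, -0.0115, 0.0754]
tool_rot: [-1.568, -2.722, 0.0]
ft_force: [0.9, -0.7, -0.1]
grip_width: 0.688
grip_force: 12.0
```

Emit:
step_arm(targets=[[0,0,-0.1,0,0,0,0.4],[0,0,-0.1,0,0,0,0.4],[0,0,-0.1,0,0,0,0.4],[0,0,0,0,0,0,0.4],[0,0,0,0,0,0,0.4]])

```text
time: 6.4
position: [0.4527, -0.0117, 0.0728]
tool_rot: [1.568, 2.722, 0.001]
ft_force: [0.0, 1.1, -1.1]
grip_width: 0.689
grip_force: 12.0
```

Emit:
step_arm(targets=[[0,0,-0.1,0,0,0,0.4],[0,0,0,0,0,0,0.4],[0,0,0,0,0,0,0.4],[0,0,0,0,0,0,0.4],[0,0,0,0,0,0,0.4]])

```text
time: 6.82
position: [0.4526, -0.0117, 0.0716]
tool_rot: [1.568, 2.722, 0.0]
ft_force: [0.1, -0.2, -0.9]
grip_width: 0.69
grip_force: 12.0
```

Emit:
step_arm(targets=[[0,0,-0.1,0,0,0,0.4],[0,0,0,0,0,0,0.4],[0,0,0,0,0,0,0.4],[0,0,0,0,0,0,0.4],[0,0,0,0,0,0,0.4]])

```text
time: 7.23
position: [0.4528, -0.0116, 0.0708]
tool_rot: [1.568, 2.722, 0.0]
ft_force: [-0.9, -0.5, 4.1]
grip_width: 0.688
grip_force: 12.0
```

Emit:
step_arm(targets=[[0,0,-0.1,0,0,0,0.4],[0,0,0,0,0,0,0.4],[0,0,0,0,0,0,0.4],[0,0,0,0,0,0,0.4],[0,0,0,0,0,0,0.4]])

```text
time: 7.65
position: [0.4529, -0.0117, 0.0707]
tool_rot: [-1.569, -2.722, -0.001]
ft_force: [-3.0, -0.6, 10.7]
grip_width: 0.689
grip_force: 12.0
```

Emit:
step_arm(targets=[[0,0,0.1,0,0,0,0.7],[0,0,0,0,0,0,0.74],[0,0,0,0,0,0,0.82],[0,0,0,0,0,0,0.95],[0,0,0,0,0,0,1]])

```text
time: 8.07
position: [0.4524, -0.0117, 0.0703]
tool_rot: [-1.568, -2.722, 0.0]
ft_force: [-0.5, 0.4, 0.2]
grip_width: 0.881
grip_force: 0.0
```

Emit:
step_arm(targets=[[0,0,0,0,0,0,1],[0,0,1,0,0,0,1],[0,0,2,0,0,0,1],[0,0,3,0,0,0,1],[0,0,3,0,0,0,1]])

```text
time: 8.48
position: [0.4519, -0.012, 0.1617]
tool_rot: [-1.568, -2.721, 0.002]
ft_force: [0.3, 0.3, 0.1]
grip_width: 0.998
grip_force: 0.0
```

Emit:
step_arm(targets=[[0,0,3,0,0,0,1],[0,0,3,0,0,0,1],[0,0,3,0,0,0,1],[0,0,0,0,0,0,1],[0,0,0,0,0,0,1]])

```text
time: 8.9
position: [0.4538, -0.0117, 0.2529]
tool_rot: [1.567, 2.719, 0.005]
ft_force: [-0.7, -0.0, -0.7]
grip_width: 0.997
grip_force: 0.0
```

Emit:
step_arm(targets=[[0.99,-2.81,0,0,0,-5.5,1],[0.99,-2.81,0,0,0,-5.5,1],[0.99,-2.81,0,0,0,-5.5,1],[0.99,-2.81,0,0,0,-5.5,1],[0.99,-2.81,0,0,0,-5.5,1]])

```text
time: 9.32
position: [0.5015, -0.1534, 0.2495]
tool_rot: [-2.175, -2.265, 0.002]
ft_force: [-0.0, -0.2, 0.8]
grip_width: 0.998
grip_force: 0.0
```

Emit:
step_arm(targets=[[0.99,-2.81,0,0,0,-5.5,1],[0.99,-2.81,0,0,0,-5.5,1],[0.99,-2.81,0,0,0,-5.5,1],[0.99,-2.81,0,0,0,-5.5,1],[0.99,-2.81,0,0,0,-5.5,1]])

```text
time: 9.73
position: [0.5513, -0.2936, 0.2492]
tool_rot: [-2.65, -1.683, 0.002]
ft_force: [0.8, -0.2, 0.8]
grip_width: 1.001
grip_force: 0.0
```

Emit:
step_arm(targets=[[0,0,0,0,0,0,1],[0,0,0,0,0,0,1],[0,0,0,0,0,0,1],[0,0,0,0,0,0,1],[0,0,0,0,0,0,1]])

```text
time: 10.15
position: [0.5517, -0.291, 0.2506]
tool_rot: [-2.645, -1.693, -0.002]
ft_force: [0.7, -0.5, -0.9]
grip_width: 1.004
grip_force: 0.0
```

Run:
```python
from h import *
im,d=ctrl.get_image("side"); a=cv2.cvtColor(im,cv2.COLOR_RGB2BGR)[90:384,150:512]
cv2.imwrite("pics/s2.png",cv2.resize(a,None,fx=2,fy=2,interpolation=cv2.INTER_CUBIC))
print(proj("side",[[.5525,-.2925,.17],[.551,-.2945,.078]]))
```

```text
[[331.30423774 248.9601288 ]
 [325.82620047 288.0665696 ]]
```

View pics/s2.png

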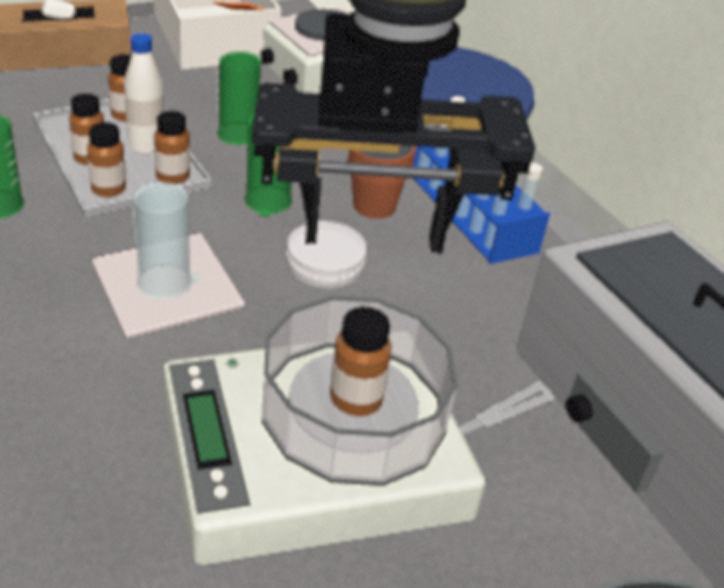

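Emit:
step_arm(targets=[[0.1,-0.15,-2.0,0,0,0,1],[0,0,-2.5,0,0,0,1],[0,0,-2.5,0,0,0,1],[0,0,-2.5,0,0,0,1],[0,0,-2.0,0,0,0,1]])

```text
time: 10.62
position: [0.5523, -0.2926, 0.1341]
tool_rot: [-2.646, -1.692, -0.001]
ft_force: [0.6, 0.8, 0.3]
grip_width: 1.003
grip_force: 0.0
```

Emit:
step_arm(targets=[[0,0,-1.5,0,0,0,1],[0,0,-1.0,0,0,0,1],[0,0,-0.5,0,0,0,1],[0,0,0,0,0,0,1],[0,0,0,0,0,0,0.9]])

```text
time: 11.03
position: [0.5531, -0.2942, 0.1064]
tool_rot: [2.647, 1.691, 0.001]
ft_force: [1.0, 0.4, -0.5]
grip_width: 0.972
grip_force: 0.0
```

Emit:
step_arm(targets=[[0,0,0,0,0,0,0.82],[0,0,0,0,0,0,0.74],[0,0,0,0,0,0,0.66],[0,0,0,0,0,0,0.6],[0,0,0,0,0,0,0.57]], force=12)

```text
time: 11.45
position: [0.5528, -0.2942, 0.1059]
tool_rot: [2.648, 1.69, 0.001]
ft_force: [-0.0, -0.0, -0.0]
grip_width: 0.639
grip_force: 0.0
```

Emit:
step_arm(targets=[[0,0,0,0,0,0,0.5],[0,0,0,0,0,0,0.4],[0,0,0,0,0,0,0.3],[0,0,0,0,0,0,0.3],[0,0,0,0,0,0,0.3]])

```text
time: 11.87
position: [0.5529, -0.2943, 0.1058]
tool_rot: [2.647, 1.69, 0.001]
ft_force: [0.8, -0.2, 1.4]
grip_width: 0.553
grip_force: 12.0
```

Emit:
step_arm(targets=[[0,0,0.3,0,0,0,0.3],[0,0,0.7,0,0,0,0.3],[0,0,1.5,0,0,0,0.3],[0,0,1.5,0,0,0,0.3],[0,0,1.5,0,0,0,0.3]])

```text
time: 12.28
position: [0.5521, -0.294, 0.1612]
tool_rot: [-2.647, -1.69, 0.001]
ft_force: [0.4, 0.5, -1.8]
grip_width: 0.552
grip_force: 12.0
```

Emit:
step_arm(targets=[[0,0,1.5,0,0,0,0.3],[0,0,1.5,0,0,0,0.3],[0,0,1.5,0,0,0,0.3],[0,0,1.5,0,0,0,0.3],[0,0,1.5,0,0,0,0.3]])

```text
time: 12.7
position: [0.5521, -0.2941, 0.2365]
tool_rot: [-2.648, -1.69, 0.001]
ft_force: [0.2, 0.5, -1.2]
grip_width: 0.551
grip_force: 12.0
```

Emit:
step_arm(targets=[[-0.3,1.3,0,0,0,1.4,0.3],[-0.56,2.69,0,0,0,2.8,0.3],[-0.56,2.69,0,0,0,2.8,0.3],[-0.56,2.69,0,0,0,2.8,0.3],[-0.56,2.69,0,0,0,2.8,0.3]])

```text
time: 13.12
position: [0.5263, -0.1726, 0.2357]
tool_rot: [-2.445, -1.972, 0.001]
ft_force: [1.5, 1.0, -1.9]
grip_width: 0.549
grip_force: 12.0
```

Emit:
step_arm(targets=[[-0.56,2.69,0,0,0,2.8,0.3],[-0.56,2.69,0,0,0,2.8,0.3],[-0.56,2.69,0,0,0,2.8,0.3],[-0.56,2.69,0,0,0,2.8,0.3],[-0.56,2.69,0,0,0,2.8,0.3]])

```text
time: 13.53
position: [0.4983, -0.0382, 0.2359]
tool_rot: [-2.186, -2.256, -0.0]
ft_force: [0.9, -0.3, -2.4]
grip_width: 0.547
grip_force: 12.0
```

Emit:
step_arm(targets=[[-0.56,2.69,0,0,0,2.8,0.3],[-0.56,2.69,0,0,0,2.8,0.3],[-0.56,2.69,0,0,0,2.8,0.3],[-0.56,2.69,0,0,0,2.8,0.3],[-0.56,2.69,0,0,0,2.8,0.3]])

```text
time: 13.95
position: [0.4704, 0.0962, 0.2359]
tool_rot: [-1.895, -2.506, -0.0]
ft_force: [0.9, 0.3, -2.0]
grip_width: 0.55
grip_force: 12.0
```

Emit:
step_arm(targets=[[-0.56,2.69,0,0,0,2.8,0.3],[-0.56,2.69,0,0,0,2.8,0.3],[-0.56,2.69,0,0,0,2.8,0.3],[-0.56,2.69,0,0,0,2.8,0.3],[-0.56,2.69,0,0,0,2.8,0.3]])

```text
time: 14.37
position: [0.4426, 0.2308, 0.2358]
tool_rot: [-1.575, -2.718, 0.0]
ft_force: [-0.2, -0.2, -2.2]
grip_width: 0.55
grip_force: 12.0
```

Emit:
step_arm(targets=[[-0.56,2.69,0,0,0,2.8,0.3],[-0.56,2.69,0,0,0,2.8,0.3],[-0.56,2.69,0,0,0,2.8,0.3],[-0.3,1.3,0,0,0,1.4,0.3],[0,0,0,0,0,0,0.3]])

```text
time: 14.78
position: [0.4214, 0.3282, 0.235]
tool_rot: [-1.328, -2.846, 0.0]
ft_force: [0.2, 0.1, -2.7]
grip_width: 0.55
grip_force: 12.0
```

Emit:
step_arm(targets=[[-0.15,0.9,0,0,0,2,0.3],[-0.25,1.5,0,0,0,2,0.3],[-0.25,1.5,0,0,0,1,0.3],[-0.12,0.9,0,0,0,0,0.3],[0,0,0,0,0,0,0.3]])

```text
time: 15.2
position: [0.4145, 0.3746, 0.2354]
tool_rot: [-1.209, -2.899, -0.001]
ft_force: [-0.2, 0.1, -1.1]
grip_width: 0.552
grip_force: 12.0
```

Run:
```python
from h import *
im,d=ctrl.get_image("side"); a=cv2.cvtColor(im,cv2.COLOR_RGB2BGR)[50:230,90:330]
cv2.imwrite("pics/s3.png",cv2.resize(a,None,fx=3,fy=3,interpolation=cv2.INTER_CUBIC))
print(ctrl.get_state()["position"],proj("side",[.4137,.3774,.004])-[90,50])
```

```text
[0.41516046 0.37282296 0.23532743] [[ 94.18781122 103.37929217]]
```

View pics/s3.png

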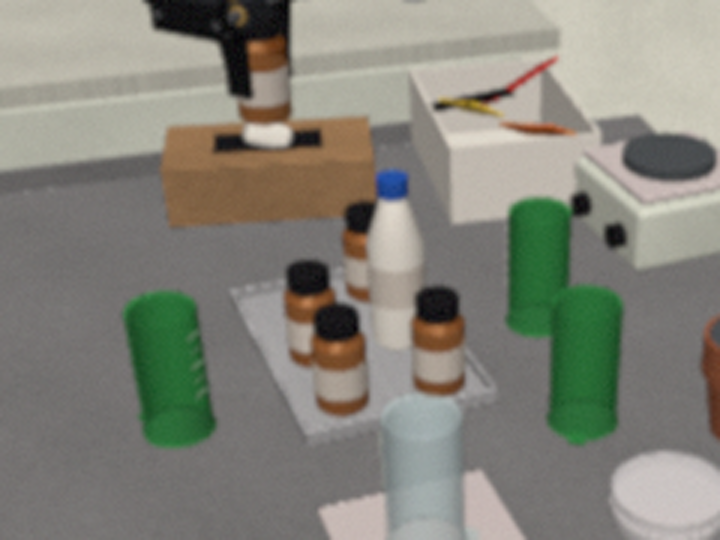

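Emit:
step_arm(targets=[[-0.1,0.3,-1.0,0,0,0,0.3],[0,0,-2.2,0,0,0,0.3],[0,0,-2.2,0,0,0,0.3],[0,0,-2.2,0,0,0,0.3],[0,0,-2.2,0,0,0,0.3]])

```text
time: 15.67
position: [0.4149, 0.3735, 0.1361]
tool_rot: [1.217, 2.896, -0.001]
ft_force: [0.1, -0.0, -2.1]
grip_width: 0.551
grip_force: 12.0
```

Emit:
step_arm(targets=[[0,0,-2.2,0,0,0,0.3],[0,0,-2.2,0,0,0,0.3],[0,0,-2.2,0,0,0,0.3],[0,0,-1.5,0,0,0,0.3],[0,0,-1.0,0,0,0,0.3]])

```text
time: 16.08
position: [0.4139, 0.3726, 0.044]
tool_rot: [-1.216, -2.896, 0.005]
ft_force: [0.1, 0.6, -1.7]
grip_width: 0.547
grip_force: 12.0
```

Emit:
step_arm(targets=[[0,0,-0.5,0,0,0,0.3],[0,0,-0.3,0,0,0,0.3],[0,0,0,0,0,0,0.3],[0,0,0,0,0,0,0.3],[0,0,0,0,0,0,0.3]])

```text
time: 16.5
position: [0.4154, 0.3752, 0.0397]
tool_rot: [1.215, 2.897, 0.003]
ft_force: [-0.4, 0.7, -1.0]
grip_width: 0.549
grip_force: 12.0
```

Emit:
step_arm(targets=[[0,0,-0.2,0,0,0,0.3],[0,0,-0.2,0,0,0,0.3],[0,0,-0.2,0,0,0,0.3],[0,0,0,0,0,0,0.3],[0,0,0,0,0,0,0.3]])

```text
time: 16.92
position: [0.4146, 0.3745, 0.0324]
tool_rot: [-1.215, -2.897, 0.001]
ft_force: [-0.0, 0.4, -2.0]
grip_width: 0.549
grip_force: 12.0
```

Emit:
step_arm(targets=[[0,0,-0.1,0,0,0,0.3],[0,0,0,0,0,0,0.3],[0,0,0,0,0,0,0.3],[0,0,0,0,0,0,0.3],[0,0,0,0,0,0,0.3]])

```text
time: 17.33
position: [0.4148, 0.3748, 0.0317]
tool_rot: [1.215, 2.897, 0.001]
ft_force: [0.0, 0.5, -0.2]
grip_width: 0.547
grip_force: 12.0
```

Emit:
step_arm(targets=[[0,0,-0.1,0,0,0,0.3],[0,0,0,0,0,0,0.3],[0,0,0,0,0,0,0.3],[0,0,0,0,0,0,0.3],[0,0,0,0,0,0,0.3]])

```text
time: 17.75
position: [0.4149, 0.3748, 0.0317]
tool_rot: [-1.215, -2.897, -0.001]
ft_force: [-1.9, -2.0, 5.7]
grip_width: 0.549
grip_force: 12.0
```

Contact; release, lift and look.

Emit:
step_arm(targets=[[0,0,0.1,0,0,0,0.56],[0,0,0,0,0,0,0.6],[0,0,0,0,0,0,0.7],[0,0,0,0,0,0,0.82],[0,0,0,0,0,0,0.9]])

```text
time: 18.17
position: [0.4147, 0.3746, 0.0315]
tool_rot: [1.215, 2.897, 0.0]
ft_force: [-0.8, 0.3, -0.2]
grip_width: 0.747
grip_force: 0.0
```

Emit:
step_arm(targets=[[0,0,0,0,0,0,0.9],[0,0,1,0,0,0,0.9],[0,0,2,0,0,0,0.9],[0,0,3,0,0,0,0.9],[0,0,3,0,0,0,0.9]])

```text
time: 18.58
position: [0.4143, 0.374, 0.1226]
tool_rot: [-1.215, -2.897, 0.003]
ft_force: [-0.2, 0.4, 0.6]
grip_width: 0.897
grip_force: 0.0
```

Emit:
step_arm(targets=[[0,0,3,0,0,0,1],[0,0,3,0,0,0,1],[0,0,3,0,0,0,1],[0,0,0,0,0,0,1],[0,0,0,0,0,0,1]])

```text
time: 19.0
position: [0.4157, 0.3755, 0.2145]
tool_rot: [1.214, 2.896, 0.008]
ft_force: [-0.1, 0.7, -0.2]
grip_width: 0.994
grip_force: 0.0
```

Emit:
step_arm(targets=[[0.3,-3.4,0,0,0,-3,1],[0.3,-3.4,0,0,0,-3,1],[0.3,-3.4,0,0,0,-3,1],[0.3,-3.4,0,0,0,-3,1],[0.3,-3.4,0,0,0,-3,1]])

```text
time: 19.42
position: [0.4287, 0.2026, 0.2102]
tool_rot: [-1.585, -2.711, 0.003]
ft_force: [0.5, 0.1, 0.1]
grip_width: 0.998
grip_force: 0.0
```

Emit:
step_arm(targets=[[0,-3.4,0,0,0,0,1],[0,-3.4,0,0,0,0,1],[0,-3.4,0,0,0,0,1],[0,0,0,0,0,0,1],[0,0,0,0,0,0,1]])

```text
time: 19.83
position: [0.4291, 0.1007, 0.2108]
tool_rot: [-1.587, -2.709, 0.001]
ft_force: [-0.7, 1.0, -0.3]
grip_width: 1.0
grip_force: 0.0
```

Run:
```python
from h import *
im,d=ctrl.get_image("top"); a=cv2.cvtColor(im,cv2.COLOR_RGB2BGR); C=cloud("top",d)
cv2.imwrite("pics/t3.png",cv2.resize(a[100:300,60:320],None,fx=3,fy=3,interpolation=cv2.INTER_CUBIC))
m=((C[...,2]>.088)&(C[...,2]<.104)&(d>0)&(C[...,0]<.56)).astype(np.uint8); k,l,st,ce=cv2.connectedComponentsWithStats(m)
for i in range(1,k):
  if 150<st[i,4]<400: p=C[l==i]; print(ce[i].round(1),st[i,4],p.mean(0).round(4),((p.max(0)+p.min(0))/2).round(4))
print(ctrl.get_state()["position"])
```

```text
[ 78.8 207.2] 185 [0.5006 0.3932 0.0966] [0.5027 0.3935 0.0946]
[ 84.8 245.2] 262 [0.4156 0.3738 0.0965] [0.415  0.3745 0.0944]
[0.42903893 0.10242867 0.21082633]
```

View pics/t3.png

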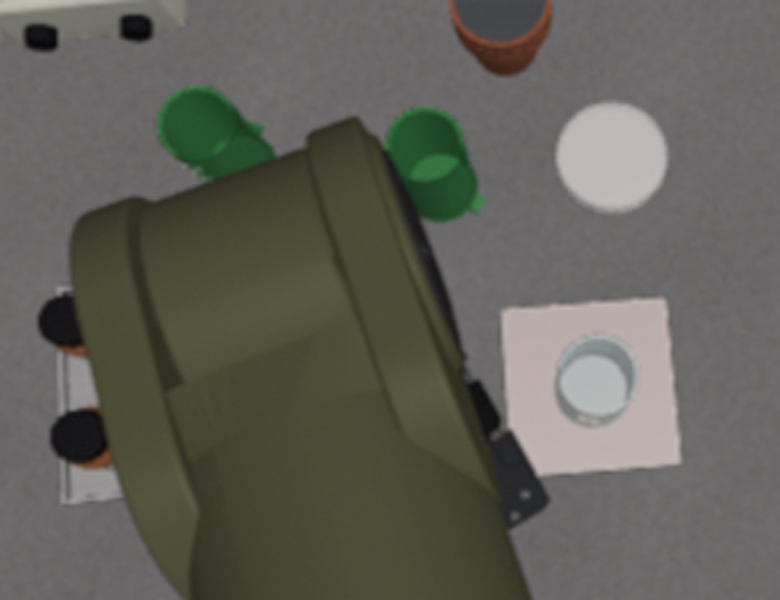

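Run:
```python
from h import *
im,d=ctrl.get_image("side"); C=cloud("side",d)
for n,c in (("sample",(.5225,.205)),("o",(.4335,.2025)),("o",(.4255,.2865))):
  m=(C[...,2]>.074)&(C[...,2]<.1)&(d>0)&(np.hypot(C[...,0]-c[0],C[...,1]-c[1])<.03); p=C[m]
  t=p[p[:,2]>.093]; print(n,len(p),len(t),t.mean(0).round(4),((t.max(0)+t.min(0))/2).round(4),np.ptp(t,0).round(3))
```

```text
sample 206 102 [0.5232 0.2021 0.0968] [0.5242 0.2045 0.0963] [0.037 0.041 0.006]
o 223 112 [0.4331 0.1996 0.0969] [0.4334 0.2004 0.0964] [0.038 0.04  0.006]
o 172 73 [0.4265 0.2796 0.0965] [0.4265 0.2851 0.0961] [0.039 0.037 0.006]
```

Emit:
step_arm(targets=[[1.9,2.05,0,0,0,0,1],[1.9,2.05,0,0,0,0,1],[1.9,2.05,0,0,0,0,1],[1.9,2.05,0,0,0,0,1],[1.8,2.0,0,0,0,0,1]])

```text
time: 20.35
position: [0.5238, 0.2079, 0.2105]
tool_rot: [-1.577, -2.716, 0.002]
ft_force: [-0.1, -1.1, -0.4]
grip_width: 1.002
grip_force: 0.0
```

Emit:
step_arm(targets=[[0,0,0,0,0,0,1],[0,0,0,0,0,0,1],[0,0,0,0,0,0,1],[0,0,0,0,0,0,1],[0,0,0,0,0,0,1]])

```text
time: 20.77
position: [0.5233, 0.204, 0.2117]
tool_rot: [-1.583, -2.713, -0.0]
ft_force: [0.3, -0.3, -0.7]
grip_width: 1.0
grip_force: 0.0
```

Emit:
step_arm(targets=[[0,0,-2.0,0,0,0,1],[0,0,-2.5,0,0,0,1],[0,0,-2.5,0,0,0,1],[0,0,-2.5,0,0,0,1],[0,0,-2.5,0,0,0,1]])

```text
time: 21.18
position: [0.5235, 0.2042, 0.0912]
tool_rot: [1.583, 2.713, 0.002]
ft_force: [0.1, 0.7, 1.0]
grip_width: 0.999
grip_force: 0.0
```

Emit:
step_arm(targets=[[0,0,-2.3,0,0,0,1],[0,0,-1.8,0,0,0,1],[0,0,-1.2,0,0,0,1],[0,0,-0.6,0,0,0,1],[0,0,0,0,0,0,0.9]])

```text
time: 21.6
position: [0.523, 0.2041, 0.0318]
tool_rot: [-1.583, -2.713, 0.002]
ft_force: [-0.2, -0.9, 0.8]
grip_width: 0.974
grip_force: 0.0
```

Emit:
step_arm(targets=[[0,0,0,0,0,0,0.82],[0,0,0,0,0,0,0.74],[0,0,0,0,0,0,0.66],[0,0,0,0,0,0,0.6],[0,0,0,0,0,0,0.57]])

```text
time: 22.02
position: [0.5241, 0.2049, 0.0333]
tool_rot: [1.582, 2.713, 0.002]
ft_force: [0.4, 0.2, -0.4]
grip_width: 0.636
grip_force: 0.0
```

Emit:
step_arm(targets=[[0,0,0,0,0,0,0.5],[0,0,0,0,0,0,0.4],[0,0,0,0,0,0,0.3],[0,0,0,0,0,0,0.3],[0,0,0,0,0,0,0.3]])

```text
time: 22.43
position: [0.5239, 0.2047, 0.0329]
tool_rot: [1.582, 2.714, 0.001]
ft_force: [-0.4, -0.8, 3.6]
grip_width: 0.545
grip_force: 12.0
```

Emit:
step_arm(targets=[[0,0,0.3,0,0,0,0.3],[0,0,1.0,0,0,0,0.3],[0,0,2,0,0,0,0.3],[0,0,2.2,0,0,0,0.3],[0,0,2.2,0,0,0,0.3]])

```text
time: 22.85
position: [0.5232, 0.2042, 0.1104]
tool_rot: [-1.583, -2.713, 0.002]
ft_force: [0.5, 0.5, -2.9]
grip_width: 0.543
grip_force: 12.0
```

Emit:
step_arm(targets=[[0,0,2.5,0,0,0,0.3],[0,0,2.5,0,0,0,0.3],[0,0,2.5,0,0,0,0.3],[0,0,2.5,0,0,0,0.3],[0,0,2.0,0,0,0,0.3]])

```text
time: 23.27
position: [0.5239, 0.2044, 0.232]
tool_rot: [1.583, 2.713, 0.002]
ft_force: [0.3, -0.2, -2.9]
grip_width: 0.542
grip_force: 12.0
```

Emit:
step_arm(targets=[[0.1,-1.3,1.0,0,0,-1.5,0.3],[0.15,-2.7,0,0,0,-3,0.3],[0.15,-2.7,0,0,0,-3,0.3],[0.15,-2.7,0,0,0,-3,0.3],[0.15,-2.7,0,0,0,-3,0.3]])

```text
time: 23.68
position: [0.5298, 0.0789, 0.2383]
tool_rot: [-1.9, -2.5, 0.003]
ft_force: [0.7, 0.0, -1.2]
grip_width: 0.549
grip_force: 12.0
```

Emit:
step_arm(targets=[[0.15,-2.7,0,0,0,-3,0.3],[0.15,-2.7,0,0,0,-3,0.3],[0.15,-2.7,0,0,0,-3,0.3],[0.15,-2.7,0,0,0,-3,0.3],[0.15,-2.7,0,0,0,-3,0.3]])

```text
time: 24.1
position: [0.5368, -0.0557, 0.2387]
tool_rot: [-2.21, -2.231, 0.002]
ft_force: [0.5, -0.7, -2.3]
grip_width: 0.541
grip_force: 12.0
```

Emit:
step_arm(targets=[[0.15,-2.7,0,0,0,-3,0.3],[0.15,-2.7,0,0,0,-3,0.3],[0.15,-2.7,0,0,0,-3,0.3],[0.15,-2.7,0,0,0,-3,0.3],[0.15,-2.7,0,0,0,-3,0.3]])

```text
time: 24.52
position: [0.5437, -0.1903, 0.2388]
tool_rot: [-2.482, -1.924, 0.002]
ft_force: [0.7, 0.2, -2.6]
grip_width: 0.546
grip_force: 12.0
```

Emit:
step_arm(targets=[[0.15,-2.7,0,0,0,-3,0.3],[0.15,-2.7,0,0,0,-3,0.3],[0.15,-2.7,0,0,0,-3,0.3],[0.1,-1.3,0,0,0,0,0.3],[0,0,0,0,0,0,0.3]])

```text
time: 24.93
position: [0.5474, -0.2875, 0.2388]
tool_rot: [2.628, 1.718, -0.006]
ft_force: [-1.5, -0.5, -2.1]
grip_width: 0.545
grip_force: 12.0
```

Emit:
step_arm(targets=[[0,0,0,0,0,0,0.3],[0,0,0,0,0,0,0.3],[0,0,0,0,0,0,0.3],[0,0,0,0,0,0,0.3],[0,0,0,0,0,0,0.3]])

```text
time: 25.35
position: [0.5515, -0.2792, 0.2396]
tool_rot: [-2.618, -1.736, -0.001]
ft_force: [0.3, 0.8, -2.6]
grip_width: 0.541
grip_force: 12.0
```

Emit:
step_arm(targets=[[0,-0.8,0,0,0,0,0.3],[0,-0.7,-0.5,0,0,0,0.3],[0,0,-1.5,0,0,0,0.3],[0,0,-2,0,0,0,0.3],[0,0,-2,0,0,0,0.3]])

```text
time: 25.77
position: [0.5511, -0.2968, 0.1791]
tool_rot: [2.619, 1.732, 0.0]
ft_force: [0.2, 0.5, -2.6]
grip_width: 0.542
grip_force: 12.0
```

Emit:
step_arm(targets=[[0,0,-2,0,0,0,0.3],[0,0,-1.8,0,0,0,0.3],[0,0,-1.4,0,0,0,0.3],[0,0,-0.9,0,0,0,0.3],[0,0,-0.4,0,0,0,0.3]])

```text
time: 26.18
position: [0.5504, -0.2955, 0.113]
tool_rot: [-2.619, -1.733, 0.002]
ft_force: [-0.5, 0.1, -2.7]
grip_width: 0.543
grip_force: 12.0
```

Emit:
step_arm(targets=[[0,0,0,0,0,0,0.3],[0,0,0,0,0,0,0.3],[0,0,0,0,0,0,0.3],[0,0,0,0,0,0,0.3],[0,0,0,0,0,0,0.3]])

```text
time: 26.6
position: [0.5517, -0.2956, 0.1154]
tool_rot: [2.619, 1.734, 0.002]
ft_force: [-0.2, -0.5, -1.9]
grip_width: 0.544
grip_force: 12.0
```

Emit:
step_arm(targets=[[0,0,-0.3,0,0,0,0.3],[0,0,-0.2,0,0,0,0.3],[0,0,-0.1,0,0,0,0.3],[0,0,-0.1,0,0,0,0.3],[0,0,0,0,0,0,0.3]])

```text
time: 27.02
position: [0.551, -0.2953, 0.1072]
tool_rot: [-2.619, -1.734, 0.001]
ft_force: [0.5, 0.1, -2.5]
grip_width: 0.544
grip_force: 12.0
```

Emit:
step_arm(targets=[[0,0,-0.1,0,0,0,0.3],[0,0,0,0,0,0,0.3],[0,0,0,0,0,0,0.3],[0,0,0,0,0,0,0.3],[0,0,0,0,0,0,0.3]])

```text
time: 27.43
position: [0.5513, -0.2954, 0.1069]
tool_rot: [2.619, 1.734, 0.0]
ft_force: [-2.5, 1.2, 2.4]
grip_width: 0.544
grip_force: 12.0
```

Emit:
step_arm(targets=[[0,0,0,0,0,0,0.56],[0,0,0,0,0,0,0.6],[0,0,0,0,0,0,0.7],[0,0,0,0,0,0,0.82],[0,0,0,0,0,0,0.9]])

```text
time: 27.85
position: [0.5513, -0.2954, 0.1065]
tool_rot: [2.619, 1.734, 0.0]
ft_force: [0.5, -0.5, 0.6]
grip_width: 0.745
grip_force: 0.0
```

Emit:
step_arm(targets=[[0,0,0,0,0,0,0.9],[0,0,1,0,0,0,0.9],[0,0,2,0,0,0,0.9],[0,0,3,0,0,0,0.9],[0,0,3,0,0,0,0.9]])

```text
time: 28.27
position: [0.5506, -0.2952, 0.1977]
tool_rot: [-2.619, -1.733, 0.002]
ft_force: [1.4, 0.2, -0.8]
grip_width: 0.894
grip_force: 0.0
```

Emit:
step_arm(targets=[[0,0,3,0,0,0,0.9],[0,0,3,0,0,0,0.9],[0,0,3,0,0,0,0.9],[0,0,0,0,0,0,0.9],[0,0,0,0,0,0,0.9]])

```text
time: 28.68
position: [0.5519, -0.2963, 0.2893]
tool_rot: [2.617, 1.732, 0.004]
ft_force: [-0.3, -0.2, -0.4]
grip_width: 0.9
grip_force: 0.0
```

Run:
```python
from h import *
im,d=ctrl.get_image("side"); a=cv2.cvtColor(im,cv2.COLOR_RGB2BGR)[40:384,100:512]
cv2.imwrite("pics/s4.png",cv2.resize(a,None,fx=1.7,fy=1.7,interpolation=cv2.INTER_CUBIC))
```

```text
(no output)
```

View pics/s4.png

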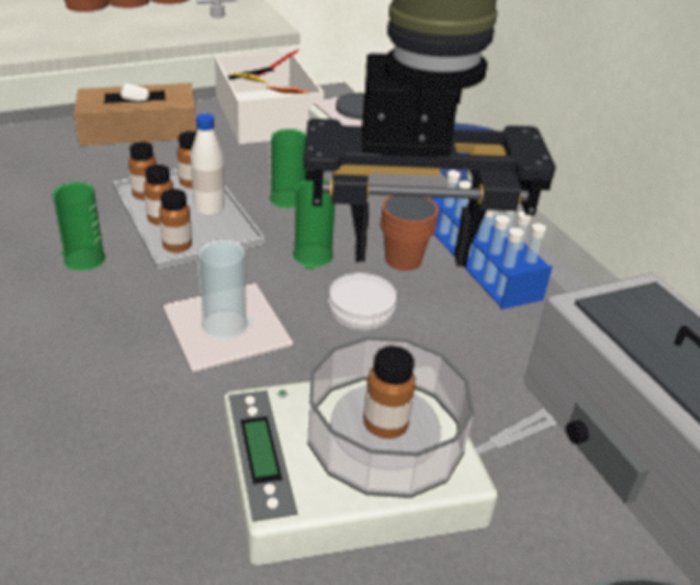

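The picture shows the sample upright mid-pan (390,400), the beaker mouth-down on the tile (223,290) and the weighed bottle upright on the tray (142,170). The gripper is clear of everything.

```bash
python3 -c "
from bench import ctrl
print(ctrl.close_job())"
```

```text
the job is handed in; nothing more can be done
None
```

The job is handed in at about 29 s of the 72 s allowed: in the last picture the weighed bottle stands in the free tray place, the next sample in the middle of the pan and the beaker mouth-down on the tile, all upright and released, though no verdict came back.

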